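# Lay the parcel carton down on the packing board and push it home

## Task

Push the standing carton over with the fingertips so that it falls flat, blank white label up, inside the blue taped rectangle on the packing board. Once it has come to rest there, push it along the board until its end lies square against the dark wooden stop, and leave it there. Do not grip or lift the carton, and do not disturb the other things on the bench.

Things in the scene. Friction and masses are not known exactly. Their poses are not given: they have to be found in the camera images.
- board: Plywood packing board fixed to the bench, 340 (its x) x 200 (its y) x 9 mm. Its x axis points away from the robot, from the standing carton over the taped rectangle to the stop. Origin on the bench surface under the board; the board spans x -200 to +140 mm and y -100 to +100 mm about it.
- zone (a point): Centre of the blue taped rectangle, on the board's upper face (9 mm above the bench). Inside the tape the rectangle measures 190 mm along the board's x and 160 mm along its y. The tape is flat and no obstacle. Axes as the board's.
- stop_face (a point): Foot of the middle of the stop's near face, on the board's upper face, 140 mm beyond the zone's centre along the board's x. The stop is a dark wooden bar across the whole board (200 mm), 32 mm high, fixed. Axes as the board's.
- carton: Loose closed cardboard carton, 50 mm thick (its x) x 90 mm wide (its y) x 140 mm high (its z), 0.18 to 0.35 kg. It starts upright on the board's near end, the foot of its front face (+x) just inside the tape, its x axis pointing roughly along the board's x to the stop. Origin at the centre of its foot. Pushed high on its back it tips over the front edge of its foot and lies with its 140 mm along the board, 50 mm high, its foot end towards the robot; pushed low it slides.
- carton_center (a point): Centre of the carton, 70 mm above its foot. Axes as the carton's.
- label_mid (a point): Middle of the blank white label on the carton's back face (its -x face, towards the robot at the start), 70 mm above the foot and 25 mm behind the centre; it faces up when the carton has been tipped towards the stop.
- spool: Bystander: wooden thread spool with blue thread, 40 mm diameter, 50 mm high, standing beside the board on its left. Origin at the centre of its underside.
- tacks: Bystander: round tin of tacks, 68 mm diameter, 24 mm high, beside the board on its right. Origin at the centre of its underside.
- tape: Bystander: roll of masking tape lying flat, 108 mm diameter, 36 mm high, to the right. Origin at the centre of its underside.

How it is judged:
By the outcome, as a careful person would: the job done as asked, in the order asked, and still so for the second after the job is handed in, with the robot touching nothing.
It also fails if it takes over 38 s, if anything falls off the work surface, if the arm or the gripper's body presses on something with over 40 N, if the wrist force passes 120 N, or if a joint passes its speed limit or range.

## Robot

A 7-joint arm with a two-finger parallel gripper is mounted at the origin on a cart in front of the work surface, level with it; the furniture and walls round the work are solid. World frame = base frame: x ahead of the robot, y to its left, z up, the work surface at z = 0. Lengths are in m, angles in rad, forces in N, time in s.
With the tool pointing down it reaches from about 0.425 to 0.925 m from the base axis. Payload 6.8 kg.
Tool frame: the origin (TCP) lies on the front face of the gripper's body, between the roots of the fingers; the fingertips stand 73 mm ahead of it and the grasp point (between the pads) lies 54 mm ahead of it (env.nose_length is the distance from the TCP to the fingertips, in m); z points along the fingers, y is the direction in which the jaws open and shut (so a half turn about z gives the same grasp; the last joint's range is limited). The gripper opens to 85 mm and grips with 20 to 120 N. Pads are 22 mm wide; open, the fingers measure 114 mm over their backs; the gripper's body (76 mm by 85 mm) begins 54 mm behind the grasp point. The pads swing forward as they close: fully open they stand 13 mm farther back than shut.
Start: joints at [1.154, 0.477, 0.022, 1.555, -0.011, 1.109, -0.083], TCP at [0.205, -0.643, 0.304] pointing down, gripper open.
Joint ranges: [-2.96, 2.96], [-0.34, 2.1], [-1.41, 1.46], [0.24, 2.44], [-1.37, 4.51], [0.17, 1.92], [-2.96, 2.96]. Speed limits (rad/s): [2.39, 2.39, 3.14, 3.14, 3.14, 3.14, 3.14].

## Interface

Orientations are given as a unit quaternion [w, x, y, z].
In Python, from cell import env, kin, camera, calibration, job gives the robot as it stands. The module is installed in compiled form; this text tells all that it offers. Calls block until the motion is done:
- env.reach(position, orientation): joint-space move of the TCP to a pose.
- env.movel(position, velocity=0.15, rot=None, stop_force=None): straight line of the TCP; rot=None keeps the orientation; velocity is the mean speed in m/s. With stop_force (N) it stops when the force on the tool has changed by that much, and returns True; else False.
- env.goto_joints(angles): joint-space move.
- env.grip(opening, f_grip=None): finger opening in m; f_grip is the grip in N (None keeps the last); returns when the fingers have stopped.
- env.dwell(seconds).
- kin.inverse_kinematics(position, orientation): joint angles nearest the present ones, or None.
- env.get_state(): the state.
- camera(name): name is "scene" or "top" or "wrist"; returns (picture, depth): 420x560x3 uint8, blue, green, red; 420x560 float32, m along the optical axis (not along the pixel's ray), 0 where there is no reading.
- calibration(name): a dict with "fx", "fy", "cx", "cy" (pixels), "rvec" (rotation vector, rad) and "tvec" (3), from world to camera coordinates, as OpenCV has them. Camera axes: x right, y down, z forward; pixel columns grow to the right and rows downward; lengths in m; the calibration is good to about 2 mm. A picture is of the moment at which its call begins: read the wrist's pose just before it. calibration takes no time and is no camera call; for the wrist camera it gives the pose at the moment of the call.
A pose or a line that the arm cannot do raises env.PlanningError and nothing moves.
- job.job_done(): hands the job in, once; it reports no verdict.
The state is a dict: "time": time; "qpos": joint angles; "joint_velocities": joint speeds; "joint_torque": joint torques, N m; "tcp_pos": TCP position; "orientation": TCP orientation; "force": force on the tool from outside, world axes, zero at the start; "torque": the same for the moment, N m; "opening": finger opening in m.
Only numpy, scipy, OpenCV 4.12 (cv2) and the standard library are available. Lean on these libraries where they do the work, as an engineer would, in place of code of your own. Each camera call takes 0.05 s, during which the arm holds its last target.

## Working session

There is one attempt and no reset: what is moved stays moved. The work goes in short steps, each a Python script; the robot and the scene stay as the last script left them, time stands still between calls to the robot, and variables do not carry over. Pictures are saved under pics/ and viewed, and the job is handed in when it is done.

```bash
mkdir -p pics; ls
python3 - <<'E'
from cell import env,kin,camera,calibration,job
import cv2
s=env.get_state(); print(s['time'],s['tcp_pos'],s['orientation'],s['opening'],env.nose_length)
import numpy as np
for n in ("scene","top"):
    p,d=camera(n); cv2.imwrite(f"pics/{n}0.png",p); np.savez(f"{n}0.npz",p=p,d=d)
    print(n,calibration(n))
E
```

```text
pics
0.0 [ 0.20500211 -0.64261604  0.30292402] [-8.96210401e-04  9.88100977e-01  1.53803803e-01 -2.12895676e-04] 0.08518164469083722 0.0726
scene {'fx': 502.74174104567714, 'fy': 502.74174104567714, 'cx': 274.84539819753627, 'cy': 209.74695702612735, 'rvec': array([ 1.95855284, -0.45364766,  0.30593305]), 'tvec': array([-0.62845943,  0.05677104,  1.21120648])}
top {'fx': 406.0213284614434, 'fy': 406.0213284614434, 'cx': 287.06947810684505, 'cy': 216.20253976945418, 'rvec': array([ 2.1224013 , -2.12732861,  0.16660086]), 'tvec': array([-0.30564377,  0.55229128,  0.91386248])}
```

View pics/scene0.png

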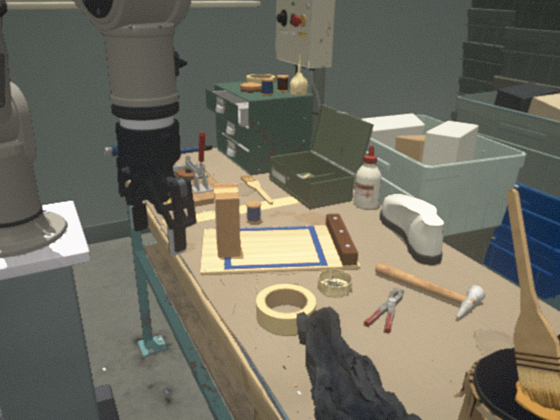

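View pics/top0.png

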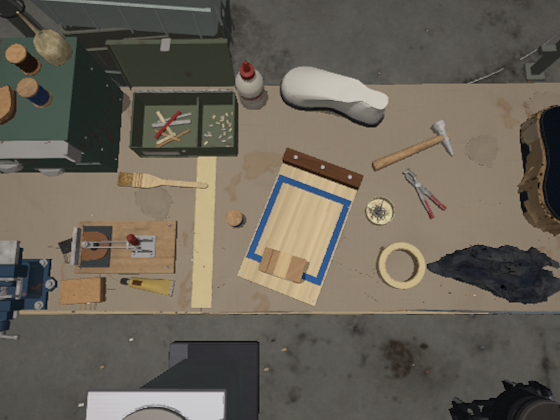

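The top view shows the board turned about 20°, with the carton at about (283,264), the stop at (322,168), the spool at (235,217), the tin at (379,211) and the tape roll at (402,265).

```bash
cat > h.py <<'E'
import numpy as np,cv2
def ray(cal,u,v,z):
    R=cv2.Rodrigues(cal['rvec'])[0]; t=cal['tvec']; c=-R.T@t
    uv=np.atleast_2d(np.c_[u,v]).astype(float)
    d=np.c_[(uv[:,0]-cal['cx'])/cal['fx'],(uv[:,1]-cal['cy'])/cal['fy'],np.ones(len(uv))]@R
    return c+d*((z-c[2])/d[:,2])[:,None]
def cloud(cal,dep):
    R=cv2.Rodrigues(cal['rvec'])[0]; t=cal['tvec']
    v,u=np.indices(dep.shape)
    P=np.stack([(u-cal['cx'])/cal['fx']*dep,(v-cal['cy'])/cal['fy']*dep,dep],-1)
    return (P-t)@R
E
python3 - <<'E'
from cell import calibration
from h import *
cal=calibration('top'); z=np.load('top0.npz'); p,d=z['p'],z['d']
hsv=cv2.cvtColor(p,cv2.COLOR_BGR2HSV)
m=cv2.inRange(hsv,(100,120,60),(125,255,255)); m[:150]=0;m[310:]=0;m[:,:242]=0;m[:,370:]=0
v,u=np.nonzero(m); W=ray(cal,u,v,0.009)[:,:2].astype(np.float32)
r=cv2.minAreaRect(W); print('tape outer',r,len(u)); print(cv2.boxPoints(r))
C=cloud(cal,d)
print('board z',C[200,310],C[232,290])
# carton top
mm=(abs(C[...,2]-0.149)<0.008)&(d>0); mm[:235]=0;mm[300:]=0;mm[:,:245]=0;mm[:,320:]=0
v,u=np.nonzero(mm); print(len(u),'z',np.median(C[mm][:,2]))
W=ray(cal,u,v,0.149)[:,:2].astype(np.float32); r=cv2.minAreaRect(W); print('carton top',r,cv2.boxPoints(r))
# stop top
mm=(abs(C[...,2]-0.041)<0.006)&(d>0); mm[:140]=0;mm[195:]=0;mm[:,:270]=0;mm[:,375:]=0
v,u=np.nonzero(mm); W=ray(cal,u,v,0.041)[:,:2].astype(np.float32); r=cv2.minAreaRect(W); print('stop',r,cv2.boxPoints(r),np.median(C[mm][:,2]))
big=cv2.resize(p[140:310,220:430],None,fx=3.5,fy=3.5,interpolation=cv2.INTER_CUBIC); cv2.imwrite('pics/top0z.png',big)
for n,c in(('spool',(235,217)),('tacks',(379,211)),('tape',(402,265))):
    print(n,ray(cal,*c,0.03))
E
```

```text
tape outer ((0.527951717376709, -0.3348919153213501), (0.18885156512260437, 0.21937285363674164), 68.79279327392578) 1413
[[ 0.3915357  -0.38324487]
 [ 0.5960522  -0.46260118]
 [ 0.66436774 -0.28653896]
 [ 0.4598512  -0.20718265]]
board z [ 0.59870884 -0.36309881  0.0066654 ] [ 0.51916765 -0.3134536   0.00601   ]
1064 z 0.1474120445208368
carton top ((0.4320651590824127, -0.29905784130096436), (0.08955548703670502, 0.05049129202961922), 72.09925842285156) [[ 0.39427838 -0.3339082 ]
 [ 0.44232538 -0.34942764]
 [ 0.46985194 -0.26420748]
 [ 0.42180493 -0.24868804]]
stop ((0.6715338230133057, -0.3926364481449127), (0.19879531860351562, 0.03477735444903374), 68.69705200195312) [[ 0.61922216 -0.47892523]
 [ 0.65162325 -0.4915598 ]
 [ 0.7238455  -0.30634767]
 [ 0.6914444  -0.2937131 ]] 0.038996598655702035
spool [[ 0.55271652 -0.18151636  0.03      ]]
tacks [[ 0.56605499 -0.5270635   0.03      ]]
tape [[ 0.43729618 -0.57563647  0.03      ]]
```

View pics/top0z.png

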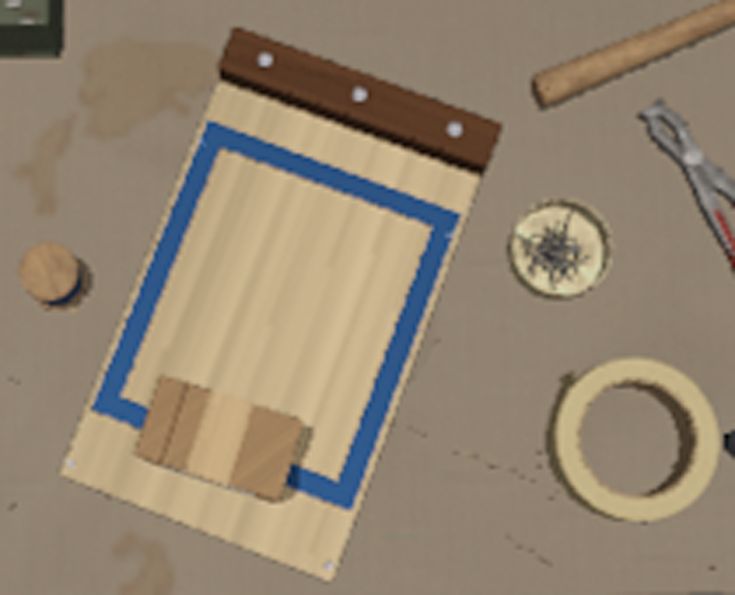

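Run:
```python
from cell import env,kin,camera,calibration
from h import *
yaw=np.deg2rad(72.1-90); q=[0,np.cos(yaw/2),np.sin(yaw/2),0]
a=np.array([np.cos(yaw),np.sin(yaw),0]); c=np.array([.4321,-.2991,0])
back=c-a*(0.025+0.011)
P=lambda s,z: list(back+a*s+np.array([0,0,z]))
env.grip(0.05)
env.reach(P(-0.035,0.28),q)
env.movel(P(-0.035,0.198),0.12)
s=env.get_state(); print(s['time'],s['tcp_pos'],s['opening'],s['force'])
p,d=camera('scene'); cv2.imwrite('pics/s1.png',cv2.resize(p[120:330,120:400],None,fx=2.8,fy=2.8,interpolation=cv2.INTER_CUBIC))
```

```text
2.8583 [ 0.36484234 -0.27765975  0.19843744] 0.04990130407459965 [-0.3416967   0.03013412  0.80270675]
```

View pics/s1.png

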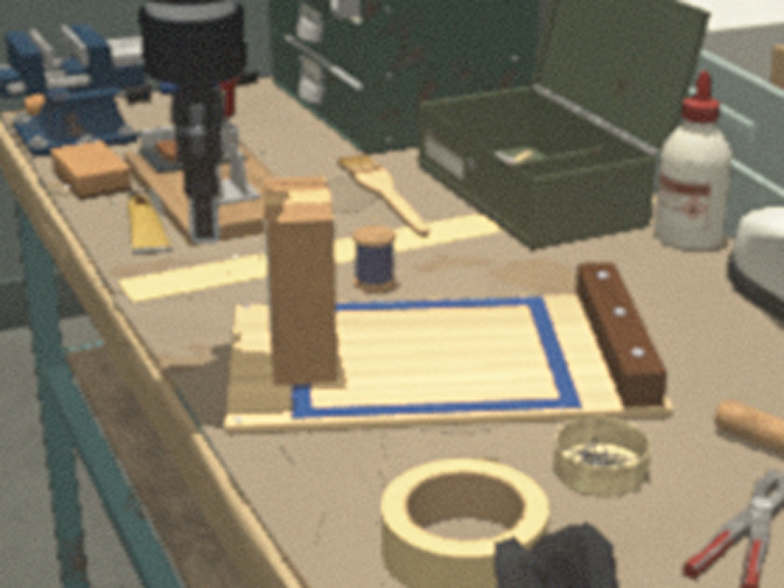

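The fingertips hang behind the carton's back in its upper part, with nothing in the way. I'll push now.

Run:
```python
from cell import env,kin,camera,calibration
from h import *
yaw=np.deg2rad(72.1-90)
a=np.array([np.cos(yaw),np.sin(yaw),0]); c=np.array([.4321,-.2991,0])
back=c-a*(0.025+0.011)
P=lambda s,z: list(back+a*s+np.array([0,0,z]))
env.movel(P(-0.035,0.203),0.1)
env.movel(P(0.058,0.203),0.06)
s=env.get_state(); print(s['time'],s['tcp_pos'],s['force'])
env.dwell(0.4)
p,d=camera('scene'); cv2.imwrite('pics/s2.png',cv2.resize(p[120:330,120:400],None,fx=2.8,fy=2.8,interpolation=cv2.INTER_CUBIC))
```

```text
4.8583 [ 0.45273004 -0.30583605  0.20302211] [0.28434566 0.52590969 1.1777775 ]
```

View pics/s2.png

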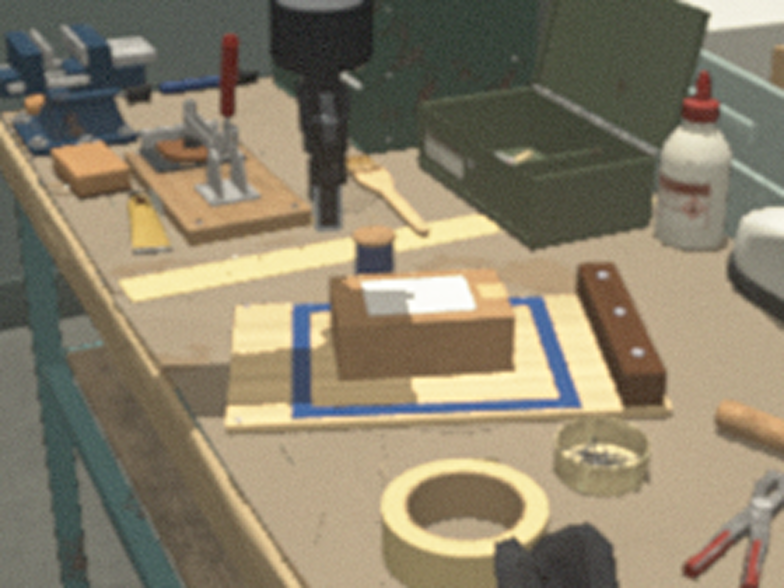

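The carton lies flat inside the tape with its white label (zoomed 420,295) up. I'll back off and measure it from the top.

Run:
```python
from cell import env,kin,camera,calibration
from h import *
yaw=np.deg2rad(72.1-90)
a=np.array([np.cos(yaw),np.sin(yaw),0]); c=np.array([.4321,-.2991,0])
back=c-a*(0.025+0.011)
env.movel(list(back+a*(-0.03)+np.array([0,0,.203])),0.15)
p,d=camera('top'); cal=calibration('top')
cv2.imwrite('pics/t3.png',cv2.resize(p[140:310,220:430],None,fx=3.5,fy=3.5,interpolation=cv2.INTER_CUBIC))
C=cloud(cal,d)
mm=(abs(C[...,2]-0.057)<0.007)&(d>0); mm[:150]=0;mm[310:]=0;mm[:,:245]=0;mm[:,360:]=0
mm=mm.astype(np.uint8); n,l,st,_=cv2.connectedComponentsWithStats(mm); k=1+np.argmax(st[1:,4])
v,u=np.nonzero(l==k); W=ray(cal,u,v,0.059)[:,:2].astype(np.float32); r=cv2.minAreaRect(W)
print(len(u),r,np.median(C[l==k][:,2]))
t=np.deg2rad(-21.25); b=np.array([np.cos(t),np.sin(t)]); y=np.array([-b[1],b[0]]); zc=np.array([.528,-.335])
print('board frame corners',(cv2.boxPoints(r)-zc)@np.c_[b,y],env.get_state()['time'])
```

```text
2312 ((0.5230123996734619, -0.3286752700805664), (0.08934199064970016, 0.14027994871139526), 72.10852813720703) 0.05742861031337888
board frame corners [[-0.07434334 -0.04461634]
 [ 0.0656957  -0.03639822]
 [ 0.06046173  0.05279034]
 [-0.07957731  0.04457223]] 6.0917
```

View pics/t3.png

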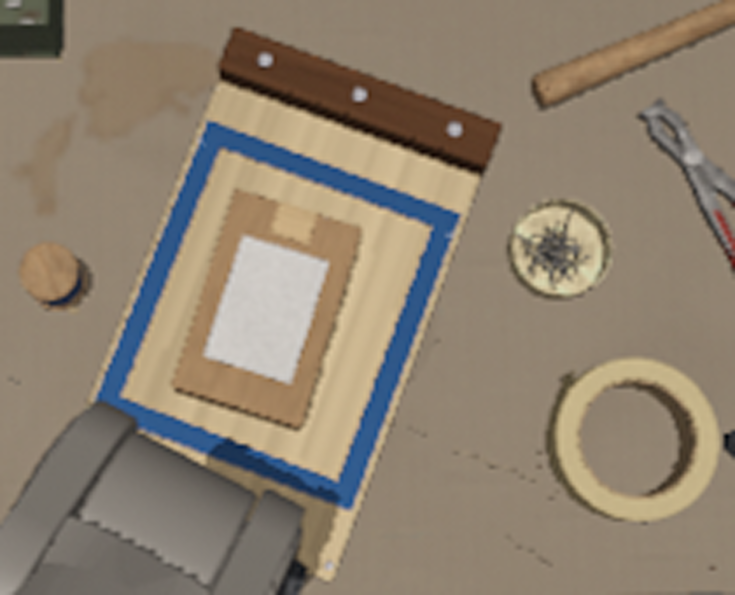

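Run:
```python
from cell import env,kin,camera,calibration
from h import *
t=np.deg2rad(-21.25); q=[0,np.cos(t/2),np.sin(t/2),0]
b=np.array([np.cos(t),np.sin(t),0]); y=np.array([-b[1],b[0],0]); zc=np.array([.528,-.335,0])
P=lambda x,z: list(zc+b*x+y*0.003+np.array([0,0,z]))
s=env.get_state()
env.movel(P(-0.125,0.203),0.1,rot=q)
env.movel(P(-0.125,0.107),0.1)
print(env.get_state()['force'])
env.movel(P(-0.03,0.107),0.04); print(env.get_state()['force'])
print(env.movel(P(0.0,0.107),0.02,stop_force=10))
s=env.get_state(); print(s['time'],(s['tcp_pos']-zc)@np.c_[b,y],s['force'])
p,d=camera('scene'); cv2.imwrite('pics/s4.png',cv2.resize(p[120:330,120:400],None,fx=2.8,fy=2.8,interpolation=cv2.INTER_CUBIC))
```

```text
[ 0.22541067 -0.23495927 -0.93657786]
[-0.70601006 -0.11993175 -0.43370902]
True
11.3 [-0.01095061  0.00306914] [-0.12210552  0.52351251  0.95955116]
```

View pics/s4.png

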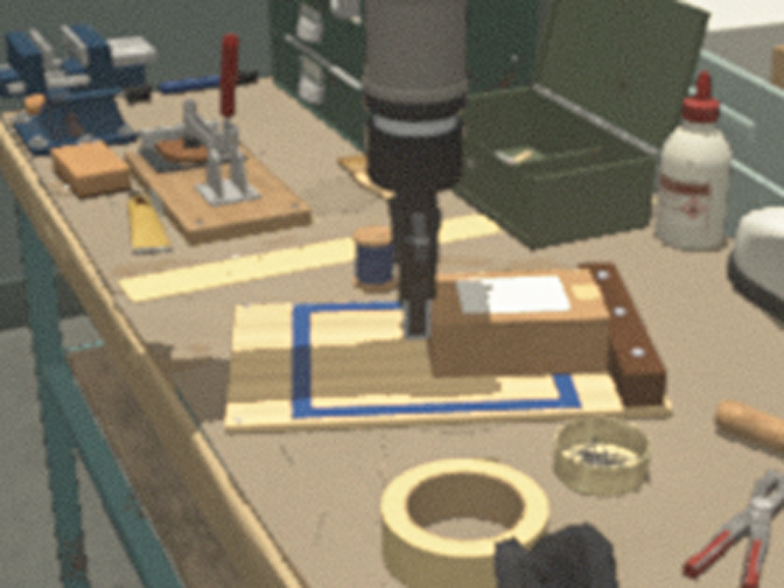

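It stopped on force exactly where contact with the stop was expected. I'll back off and check that it is square.

```bash
cat > chk.py <<'E'
from cell import env,kin,camera,calibration
from h import *
def chk(tag):
    p,d=camera('top'); cal=calibration('top')
    cv2.imwrite(f'pics/{tag}.png',cv2.resize(p[140:310,220:430],None,fx=3.5,fy=3.5,interpolation=cv2.INTER_CUBIC))
    C=cloud(cal,d)
    mm=(abs(C[...,2]-0.057)<0.007)&(d>0); mm[:140]=0;mm[310:]=0;mm[:,:245]=0;mm[:,370:]=0
    n,l,st,_=cv2.connectedComponentsWithStats(mm.astype(np.uint8)); k=1+np.argmax(st[1:,4])
    v,u=np.nonzero(l==k); W=ray(cal,u,v,0.059)[:,:2].astype(np.float32); r=cv2.minAreaRect(W)
    t=np.deg2rad(-21.25); b=np.array([np.cos(t),np.sin(t)]); y=np.array([-b[1],b[0]]); zc=np.array([.528,-.335])
    print(len(u),r,np.median(C[l==k][:,2])); print((cv2.boxPoints(r)-zc)@np.c_[b,y],env.get_state()['time'])
E
python3 - <<'E'
from chk import *
t=np.deg2rad(-21.25)
b=np.array([np.cos(t),np.sin(t),0]); y=np.array([-b[1],b[0],0]); zc=np.array([.528,-.335,0])
P=lambda x,z: list(zc+b*x+y*0.003+np.array([0,0,z]))
env.movel(P(-0.08,0.107),0.12)
env.movel(P(-0.13,0.107),0.12)
chk('t5')
E
```

```text
2230 ((0.5923380851745605, -0.35987624526023865), (0.08954071253538132, 0.14088137447834015), 68.810546875) 0.05735750491128689
[[-0.00141364 -0.04471107]
 [ 0.13946769 -0.04456217]
 [ 0.13937304  0.0449785 ]
 [-0.00150829  0.0448296 ]] 12.6833
```

View pics/t5.png

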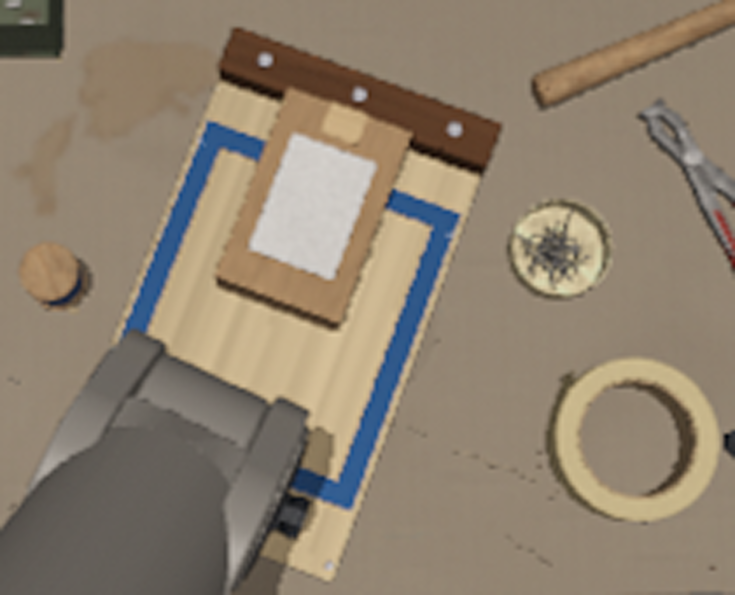

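It is square to within 0.1°. I'll do one slow confirming nudge, to be sure there is no residual gap.

Run:
```python
from chk import *
t=np.deg2rad(-21.25)
b=np.array([np.cos(t),np.sin(t),0]); y=np.array([-b[1],b[0],0]); zc=np.array([.528,-.335,0])
P=lambda x,z: list(zc+b*x+y*0.001+np.array([0,0,z]))
env.movel(P(-0.03,0.107),0.08)
print(env.movel(P(-0.004,0.107),0.012,stop_force=12))
s=env.get_state(); print((s['tcp_pos']-zc)@b,s['force'])
env.movel(P(-0.04,0.107),0.04)
env.movel(P(-0.13,0.107),0.15)
env.movel(P(-0.13,0.2),0.15)
chk('t6')
p,d=camera('scene'); cv2.imwrite('pics/s6.png',cv2.resize(p[120:330,120:400],None,fx=2.8,fy=2.8,interpolation=cv2.INTER_CUBIC))
```

```text
True
-0.010474610101248965 [ 0.72725351  0.1006723  -0.03771286]
2239 ((0.5922839641571045, -0.35981202125549316), (0.089577317237854, 0.14105208218097687), 68.86384582519531) 0.05740763876061604
[[-0.0015309  -0.04475472]
 [ 0.13952089 -0.04447449]
 [ 0.13934286  0.04510263]
 [-0.00170893  0.0448224 ]] 18.1833
```

View pics/s6.png

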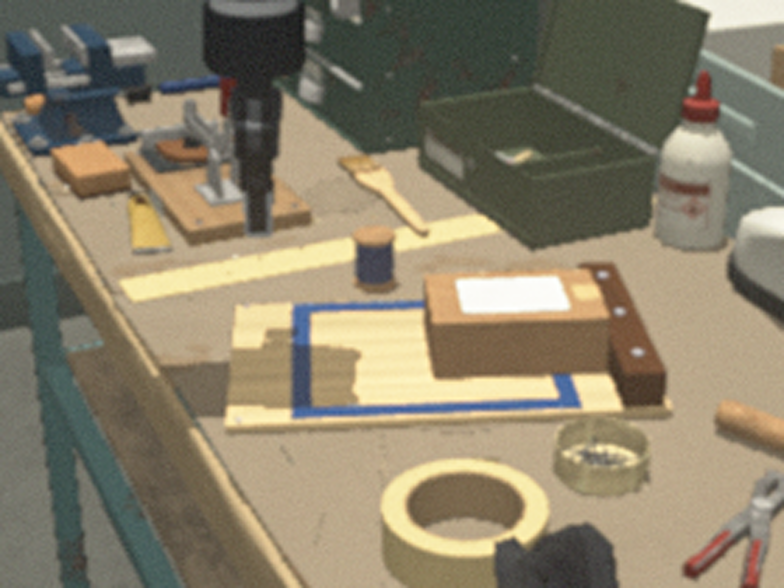

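The carton rests against the stop, label up. The spool, tin and tape roll have not moved, and the gripper is clear.

```bash
python3 -c "
from cell import env,job
job.job_done(); print(env.get_state()['time'])"
```

```text
the job is handed in; nothing more can be done
the job is handed in; nothing more can be done
```

I tipped the carton with the fingertips. It fell flat, label up, inside the blue tape and came to rest there. I then pushed it along the board to the wooden stop, pressed it once more gently, and backed off. The job was handed in at about 18 s of the 38 s allowed.

- **At the stop:** both pushes ended on a force stop, where contact with the stop was expected. The second ended within 0.5 mm of the first.
- **Last top view:** the carton's end is 139.4 mm beyond the zone's centre, against the nominal 140 mm for the stop face. My own fit of the stop's edge put its face at about 137 mm; the difference is within the calibration error and edge-fitting error. The carton is square to the stop to about 0.2°.
- **Bystanders:** the spool, tacks and tape look unmoved in the pictures before and after. No check failed.

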